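# Tip the socket tray down and push it back to the rail

### The job

The green socket tray has been left standing on its long side on the bench. Push its top edge with the fingertips so that it tips over away from you onto its base, open side facing up, then push it back along the bench until its long side is flush against the steel back rail. Only push it - do not pick it up or carry it - and leave the other things on the bench where they are.

Things in the scene. Friction and masses are not known exactly. Their poses are not given: they have to be found in the camera images.
- tray: Empty green plastic socket tray, 110 x 240 x 45 mm (own x, y, z), open on its +z side, walls 4 mm; 0.25 to 0.5 kg. Origin: centre of the outside of the base; z points out through the open side, y along the length. It starts standing on its -x long side: x up (top edge 110 mm high), open side roughly towards the robot, turned up to 0.45 rad. On its base: z up, x away from the robot.
- heel (a point): Middle of the tray's long base edge at own x = -55 mm, z = 0: the edge it tips over, on the bench all the time. The top, pushed by the rim, tips without sliding; moved about 20 to 25 mm away it falls onto the base by itself. Then this is the middle of the side nearest the robot, where it slides on a push of 1 to 4 N.
- toe (a point): Middle of the tray's long base edge at own x = +55 mm, z = 0: 110 mm high at the start; once the tray lies on its base, the middle of the far side, the one to meet the rail.
- rail: Fixed dark steel angle bolted along the back of the bench, 560 mm long (its y), 30 mm high, 32 mm deep. Origin: foot of the middle of its upright face, the face towards the robot; x points away from the robot, square to that face, z up. Turned up to 0.18 rad.
- end_plug: Loose aluminium roller end plug, 54 mm diameter, 34 mm high, standing on its flange; origin at the centre of its underside. Not to be moved.
- bearing: Loose cracked black nylon flange bearing, 48 mm diameter, 22 mm high; origin at the centre of its underside. Not to be moved.
- washer: Loose dull bronze thrust washer, 48 mm diameter, 5 mm thick, lying flat; origin at the centre of its underside. Not to be moved.
- socket_large: Loose steel wrench socket standing on end, 31 mm diameter, 40 mm high; origin at the centre of its underside. Not to be moved.
- socket_small: Loose steel wrench socket standing on end, 26 mm diameter, 38 mm high; origin at the centre of its underside. Not to be moved.
- grease_tin: Loose grey tin, 76 mm diameter, 75 mm high, near the right end of the rail; origin at the centre of its underside. Not to be moved.
- torque_wrench: Loose steel torque wrench, 385 mm long, 30 mm high, lying near the left side, head away from the robot; origin under its middle. Not to be moved.

How it is judged:
On the way:
1. the tray lies on its base on the bench, open side up (angle between tray's own z axis and vertical below 0.1 rad and height (world z) of tray below 0.01 m), for 0.2 s.
At the end, for the whole second after the job is handed in: The tray lies at rest on its base, open side up, with its far long side against the upright face of the back rail: the middle of that side within 6 mm of the face, square to it within 0.05 rad (3 degrees), and the tray's centre within 200 mm of the rail's middle along the rail (angle between tray's own z axis and vertical below 0.06 rad and height (world z) of tray below 0.006 m and x of toe in the frame of rail between -0.006 and 0.006 m and y of tray in the frame of rail between -0.2 and 0.2 m and angle between the x axis of tray and the x axis of rail, either way round below 0.05 rad and linear speed of tray below 0.02 m/s); the robot touches nothing.
It fails at once if the tray is lifted or carried, or tipped onto its open side: the edge it tips over comes more than 25 mm off the bench (height (world z) of heel above 0.025 m).
It fails at once if the tray is lifted while it lies level (angle between tray's own z axis and vertical below 0.3 rad and height (world z) of tray above 0.03 m).
It fails at once if another thing on the bench is shifted more than 20 mm (distance of any of end_plug, bearing, washer, socket_large, socket_small, grease_tin, torque_wrench from where it was at the start of the episode above 0.02 m).
It also fails if it takes over 54 s, if anything falls off the work surface, if the arm or the gripper's body presses on something with over 40 N, if the wrist force passes 120 N, or if a joint passes its speed limit or range.

### The arm

A 6-joint arm with a two-finger parallel gripper is mounted at the origin on the work surface. World frame = base frame: x ahead of the robot, y to its left, z up, the work surface at z = 0. Lengths are in m, angles in rad, forces in N, time in s.
With the tool pointing down it reaches from about 0.325 to 0.9 m from the base axis. Payload 3.5 kg.
Tool frame: the origin (TCP) lies at the very end of the fingers, on their centre line; the grasp point (between the pads) lies 19 mm behind it; z points along the fingers, y is the direction in which the jaws open and shut (so a half turn about z gives the same grasp; the last joint's range is limited). The gripper opens to 85 mm and grips with 20 to 120 N. Pads are 22 mm wide; open, the fingers measure 114 mm over their backs; the gripper's body (76 mm by 85 mm) begins 54 mm behind the grasp point. The pads swing forward as they close: fully open they stand 13 mm farther back than shut.
Start: joints at [1.189, 0.276, -0.026, 1.268, 0, 1.467], TCP at [0.172, 0.601, 0.2] pointing down, gripper open.
Joint ranges: [-3.12, 3.12], [-0.85, 1.88], [-1.08, 1.24], [-1.95, 2.15], [-1.57, 1.53], [-3.14, 3.14]. Speed limits (rad/s): [2.57, 2.57, 3.14, 3.14, 3.14, 3.14].

### API

Orientations are given as a 3x3 rotation matrix whose columns are the frame's x, y, z axes.
In Python, from bench import * gives the robot as it stands. Calls block until the motion is done:
- move_pose(position, orientation): joint-space move of the TCP to a pose.
- servo_line(position, rot=None, vel=0.15): straight line of the TCP; rot=None keeps the orientation; vel is the mean speed in m/s.
- move_joints(angles): joint-space move.
- gripper_open() and grab(strength=None): open the fingers fully, or close them until they stop; strength is the grip in N (None keeps the last).
- hold(seconds).
- ik(position, orientation): joint angles nearest the present ones, or None.
- get_image(name): name is "scene" or "top"; returns a dict with "img" (480x640x3 uint8, blue, green, red), "camera_matrix" (3x3 intrinsics, pixels), "R" (3x3) and "t" (3): a world point X has camera coordinates R X + t. Camera axes: x right, y down, z forward; pixel columns grow to the right and rows downward; lengths in m; the calibration is good to about 2 mm. A picture is of the moment at which its call begins. There is no depth.
A pose or a line that the arm cannot do raises MotionError and nothing moves.
- hand_in(): hands the job in, once; it reports no verdict.
Readings, each from a call of its own:
- read_time_s(): time.
- read_qpos(): joint angles.
- read_qvel(): joint speeds.
- read_joint_torque(): joint torques, N m.
- read_ee_pos(): TCP position.
- read_tool_rot(): TCP orientation.
- read_wrist_force(): force on the tool from outside, world axes, zero at the start.
- read_wrist_torque(): the same for the moment, N m.
- read_grip_width(): opening from 0.0 (shut) to 1.0 (fully open).
Only numpy, scipy, OpenCV 4.12 (cv2) and the standard library are available. Lean on these libraries where they do the work, as an engineer would, in place of code of your own. Each camera call takes 0.05 s, during which the arm holds its last target.

## Working session

There is one attempt and no reset: what is moved stays moved. The work goes in short steps, each a Python script; the robot and the scene stay as the last script left them, time stands still between calls to the robot, and variables do not carry over. Pictures are saved under pics/ and viewed, and the job is handed in when it is done.

```bash
mkdir -p pics; ls; python3 - <<'E'
from bench import *
import cv2,numpy as np
for n in("scene","top"):
    d=get_image(n);cv2.imwrite(f"pics/{n}0.png",d["img"]);np.savez(f"pics/{n}0.npz",**d)
    print(n,d["camera_matrix"].round(1).tolist(),d["R"].round(3).tolist(),d["t"].round(3).tolist(),(-d["R"].T@d["t"]).round(3))
print(read_time_s())
E
```

```text
pics
scene [[468.1, 0.0, 320.7], [0.0, 468.1, 237.1], [0.0, 0.0, 1.0]] [[-0.316, 0.949, 0.019], [0.724, 0.254, -0.641], [-0.613, -0.189, -0.767]] [0.121, -0.4, 1.462] [1.225 0.263 0.862]
top [[480.9, 0.0, 326.4], [0.0, 480.9, 242.0], [0.0, 0.0, 1.0]] [[0.061, -0.998, -0.005], [-0.975, -0.058, -0.213], [0.212, 0.018, -0.977]] [0.041, 0.619, 1.243] [0.337 0.055 1.347]
0.1
```

View pics/scene0.png

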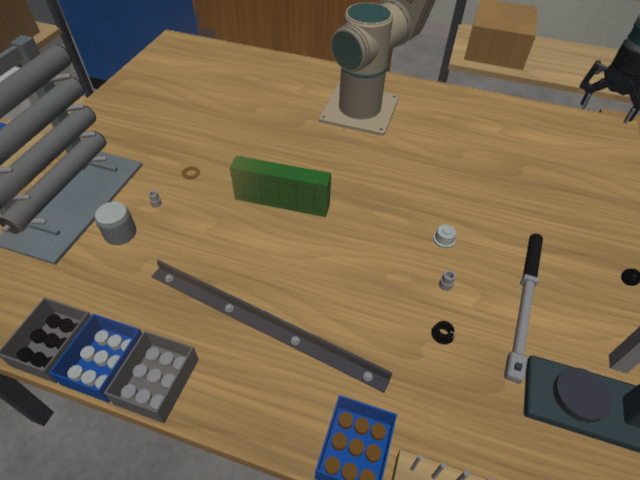

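View pics/top0.png

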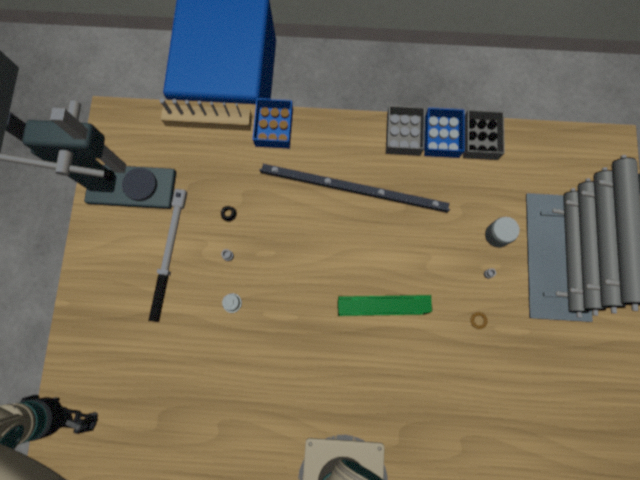

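```bash
cat > h.py <<'E'
import numpy as np,cv2
def load(n): return dict(np.load(f"pics/{n}.npz"))
def ray(d,uv,z):
    K,R,t=d["camera_matrix"],d["R"],d["t"]
    uv=np.atleast_2d(uv).astype(float)
    r=(np.linalg.inv(K)@np.c_[uv,np.ones(len(uv))].T).T@R   # R^T * ray
    c=-R.T@t
    return c+r*((z-c[2])/r[:,2])[:,None]
def proj(d,P):
    p=(d["R"]@np.atleast_2d(P).T).T+d["t"];q=(d["camera_matrix"]@p.T).T;return q[:,:2]/q[:,2:]
def tri(d1,u1,d2,u2):
    A=[];b=[]
    for d,u in((d1,u1),(d2,u2)):
        c=-d["R"].T@d["t"];v=d["R"].T@np.linalg.inv(d["camera_matrix"])@np.r_[u,1];v/=np.linalg.norm(v)
        M=np.eye(3)-np.outer(v,v);A.append(M);b.append(M@c)
    return np.linalg.solve(sum(A),sum(b))
E
python3 - <<'E'
from h import *
s=load("scene0");t=load("top0")
def crop(d,x,y,w,h,k): return cv2.resize(d["img"][y:y+h,x:x+w],None,fx=k,fy=k,interpolation=cv2.INTER_CUBIC)
cv2.imwrite("pics/c1.png",np.vstack([crop(t,330,280,110,50,7),crop(t,255,155,200,60,3.85)[:230]]))
cv2.imwrite("pics/c2.png",np.vstack([crop(s,140,150,260,250,2.4)]))
for n,d in(("s",s),("t",t)):
    hsv=cv2.cvtColor(d["img"],cv2.COLOR_BGR2HSV)
    m=cv2.inRange(hsv,(45,100,30),(80,255,255))
    c=max(cv2.findContours(m,0,2)[0],key=cv2.contourArea)
    print(n,cv2.contourArea(c),cv2.approxPolyDP(c,2,True)[:,0].tolist(),cv2.minAreaRect(c))
E
```

```text
s 2984.0 [[243, 158], [245, 161], [240, 168], [243, 166], [245, 170], [257, 172], [261, 178], [266, 179], [261, 180], [262, 188], [265, 190], [262, 191], [262, 199], [265, 200], [262, 203], [258, 199], [255, 202], [325, 215], [325, 194], [330, 173]] ((283.44403076171875, 186.3080291748047), (92.03656005859375, 43.37971878051758), 10.30484676361084)
t 1708.0 [[430, 295], [339, 296], [338, 312], [339, 315], [422, 314], [431, 311]] ((384.49114990234375, 304.95916748046875), (19.407228469848633, 93.20059204101562), 89.06080627441406)
```

View pics/c1.png

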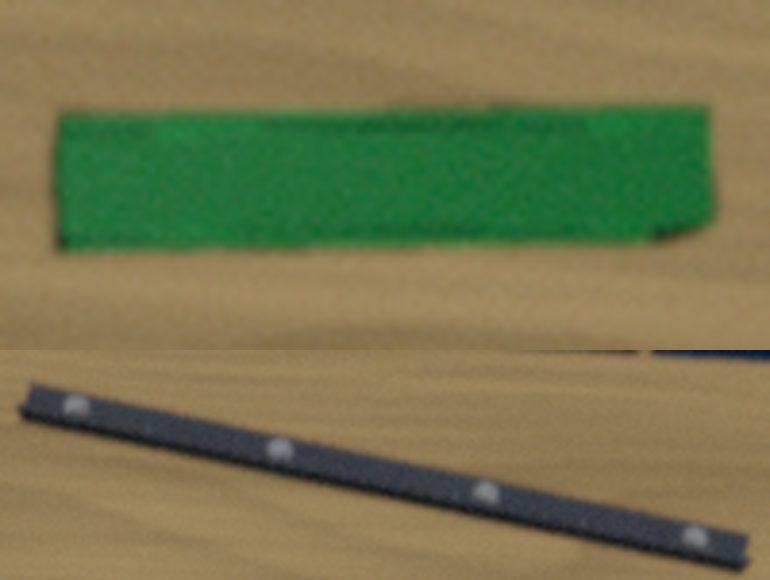

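View pics/c2.png

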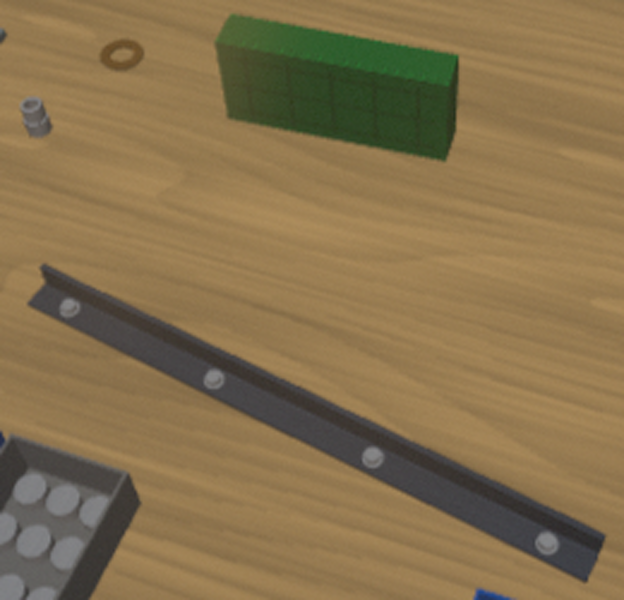

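```bash
cat > rail.py <<'E'
from h import *
def edge(d,box,lo):
    x0,x1=box[0],box[1]; g=cv2.cvtColor(d["img"],cv2.COLOR_BGR2GRAY).astype(float)
    sat=cv2.cvtColor(d["img"],cv2.COLOR_BGR2HSV)[...,1].astype(float)
    out=[]
    for x in range(x0,x1):
        (ya,yb)=(int(v+(w-v)*(x-x0)/(x1-x0)) for v,w in box[2])
        col=g[ya:yb,x]; gr=np.diff(col)
        i=np.argmax(gr) if lo else np.argmin(gr)   # lo: dark->bright going down
        if 0<i<len(gr)-1:
            a,b,c=abs(gr[i-1]),abs(gr[i]),abs(gr[i+1]); i=i+ (0.5*(a-c)/(a-2*b+c) if abs(a-2*b+c)>1e-6 else 0)
        out.append((x,ya+i+0.5))
    return np.array(out)
def linefit(P):
    P=np.array(P)
    for _ in range(4):
        vx,vy,x,y=cv2.fitLine(P.astype(np.float32),cv2.DIST_HUBER,0,.01,.01).ravel()
        r=abs((P[:,0]-x)*vy-(P[:,1]-y)*vx); P=P[r<max(1.0,2.5*np.median(r))]
    return (vx,vy,x,y)
def at(l,x): return (x,l[3]+l[1]/l[0]*(x-l[2]))
E
python3 - <<'E'
from rail import *
s=load("scene0");t=load("top0")
for z in(0,.03):
    L=linefit(edge(t,(268,443,((168,208),(180,220)))[:2]+([(166,206),(180,218)],),True))
    a=ray(t,[at(L,260.5),at(L,448)],z);print("top low edge z",z,at(L,260.5),at(L,448),a.round(4).tolist(),np.linalg.norm(a[1]-a[0]))
L=linefit(edge(s,(165,380,[(255,364),(275,384)]),False))
a=ray(s,[at(L,157.5),at(L,391.5)],.03);print("scene top edge",at(L,157.5),at(L,391.5),a.round(4).tolist(),np.linalg.norm(a[1]-a[0]))
# tray: top quad & base
a=ray(t,[(338.3,296),(431.4,295),(338.6,315.4),(432,311)],.11);print("tray top quad(top cam)",a.round(4).tolist())
k=2.4
u=np.array([(217,45),(457,83),(229,16),(458,56)])/k+[140,150]
print("scene top quad",ray(s,u,.11).round(4).tolist())
u=np.array([(228,118),(446,160)])/k+[140,150]
print("scene base heel edge",ray(s,u,0).round(4).tolist())
E
```

```text
top low edge z 0 (260.5, np.float32(172.91162)) (448, np.float32(212.80309)) [[0.8269, 0.2868, 0.0], [0.7371, -0.2676, 0.0]] 0.5616154082021401
top low edge z 0.03 (260.5, np.float32(172.91162)) (448, np.float32(212.80309)) [[0.8159, 0.2816, 0.03], [0.7282, -0.2604, 0.03]] 0.5491047780325812
scene top edge (157.5, np.float32(259.25165)) (391.5, np.float32(371.8776)) [[0.739, -0.2627, 0.03], [0.8276, 0.2872, 0.03]] 0.5569606330560775
tray top quad(top cam) [[0.4657, 0.0381, 0.11], [0.4827, -0.2004, 0.11], [0.4165, 0.0346, 0.11], [0.442, -0.2025, 0.11]]
scene top quad [[0.4932, -0.1916, 0.11], [0.4653, 0.0488, 0.11], [0.4495, -0.199, 0.11], [0.4284, 0.0381, 0.11]]
scene base heel edge [[0.4874, -0.197, 0.0], [0.4678, 0.0416, 0.0]]
```

```bash
cat >> h.py <<'E'
def R(a,s=1):
    y=s*np.array([-np.sin(a),np.cos(a),0]);z=np.array([0,0,-1.]);return np.c_[np.cross(y,z),y,z]
E
python3 - <<'E'
from bench import *
from h import *
t=load("top0")
for n,u,z in(("washer",(479,320),.0025),("s",(489.5,273),.02),("tin",(503.5,231),.075),("plug",(231.5,302.5),.034)): print(n,ray(t,u,z).round(3))
print(read_ee_pos(),read_tool_rot().round(2).tolist())
a=.0765; n=np.array([np.cos(a),np.sin(a)]); h=np.array([.476,-.0795])
start=h-n*(.045+.011+.03); ar=-.16
for s in(1,-1):
    print(s,ik([*start,.2],R(a,s)),ik([*start,.082],R(a,s)),ik([.66,-.07,.012],R(ar,s)))
print(start)
E
```

```text
washer [[ 0.434 -0.354  0.002]]
s [[ 0.564 -0.379  0.02 ]]
tin [[ 0.672 -0.4    0.075]]
plug [[0.438 0.326 0.034]]
[0.1717169  0.60015191 0.1990358 ] [[-0.96, 0.28, -0.0], [0.28, 0.96, -0.0], [0.0, -0.0, -1.0]]
1 [-0.3791893  -0.1333336  -0.47031429  1.23381564  0.         -0.4556893 ] [-0.3791893  -0.02583952 -0.6411631   0.95547274  0.         -0.4556893 ] [-0.20300141  0.48671432 -0.1446613   0.9394207   0.         -0.04300141]
-1 [-0.3791893  -0.1333336  -0.47031429  1.23381564  0.          2.68590336] [-0.3791893  -0.02583952 -0.6411631   0.95547274  0.          2.68590336] [-0.20300141  0.48671432 -0.1446613   0.9394207   0.          3.09859124]
[ 0.39025152 -0.08607258]
```

```bash
python3 - <<'E'
from bench import *
from h import *
a=.0765; n=np.array([np.cos(a),np.sin(a)]); h=np.array([.476,-.0795])
st=h-n*(.045+.011+.03)
move_pose([*st,.2],R(a)); servo_line([*st,.085],vel=.1)
print(read_time_s(),read_ee_pos(),read_wrist_force().round(1))
for k in range(1,13):
    servo_line([*(st+n*.005*k),.085],vel=.04)
    print(5*k,read_wrist_force().round(1))
    if 5*k in(40,60):
      for nm in("scene",): cv2.imwrite(f"pics/p{k}.png",get_image(nm)["img"])
print(read_time_s())
E
```

```text
3.95 [ 0.39090562 -0.08632154  0.08560281] [ 0.1 -0.1  0.1]
5 [0.1 0.7 0.2]
10 [-0.9 -0.2 -1.4]
15 [0.2 0.1 1.1]
20 [-0.1  0.1  0.8]
25 [-0.7  0.6  0.6]
30 [0.6 0.9 0.7]
35 [-0.5  1.1  0.3]
40 [-0.1  0.4  0.5]
45 [-0.3  0.6 -0.3]
50 [-0.9 -0.5  0.3]
55 [-0.   0.3 -0.1]
60 [ 0.8 -0.1 -0.4]
7.35
```

```bash
python3 - <<'E'
from bench import *
from h import *
for n in("scene","top"):
    d=get_image(n);cv2.imwrite(f"pics/{n}1.png",d["img"]);np.savez(f"pics/{n}1.npz",**d)
    x,y=(210,110) if n=="scene" else (310,250)
    cv2.imwrite(f"pics/{n}1c.png",cv2.resize(d["img"][y:y+120,x:x+160],None,fx=4,fy=4,interpolation=2))
cv2.imwrite("pics/both1.png",np.hstack([cv2.imread("pics/scene1c.png")[:, :400],cv2.imread("pics/top1c.png")[:,:400]]))
E
```

```text
(no output)
```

View pics/scene1c.png

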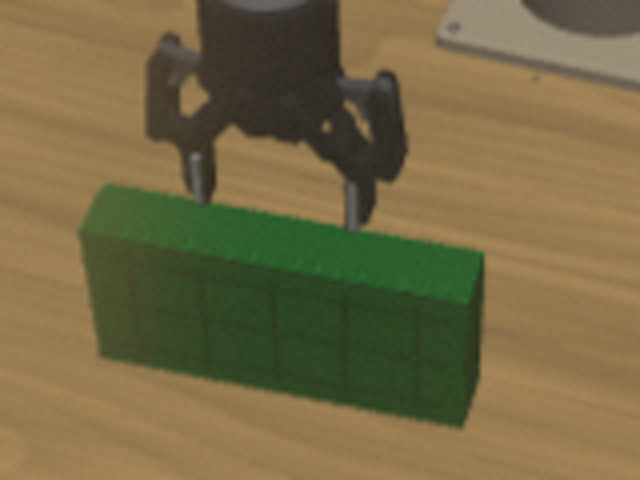

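View pics/top1.png

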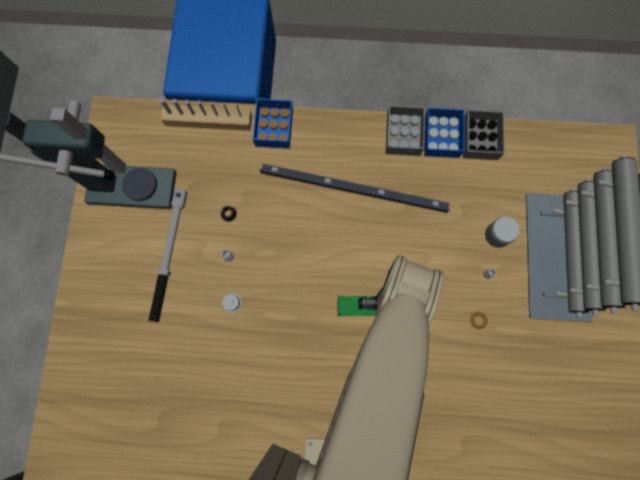

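```bash
python3 - <<'E'
from bench import *
from h import *
p=read_ee_pos();print(p,read_grip_width(),read_tool_rot().round(3).tolist(),read_wrist_force())
s=load("scene1")
T=read_tool_rot()
for dz in(0,.013):
  for dy in(-.045,.045): print(proj(s,p+T[:,1]*dy+[0,0,dz]), (proj(s,p+T[:,1]*dy+[0,0,dz])-[210,110])*4)
E
python3 - <<'E'
import cv2,numpy as np
a=cv2.imread('pics/p8.png')[110:230,210:370];b=cv2.imread('pics/p12.png')[110:230,210:370]
cv2.imwrite('pics/p812.png',cv2.resize(np.hstack([a,b]),None,fx=2.5,fy=2.5,interpolation=2))
E
```

```text
[ 0.449983   -0.08145268  0.0849642 ] 1.0003124823540153 [[-0.997, -0.076, -0.0], [-0.076, 0.997, 0.0], [0.0, 0.0, -1.0]] [ 0.20954593 -0.54902176 -0.16059283]
[[263.18854953 172.18832385]] [[212.75419811 248.75329539]]
[[298.70672668 178.82074445]] [[354.82690672 275.28297781]]
[[262.78295004 168.17093064]] [[211.13180017 232.68372257]]
[[298.61271533 174.81672948]] [[354.45086134 259.26691793]]
```

View pics/p812.png

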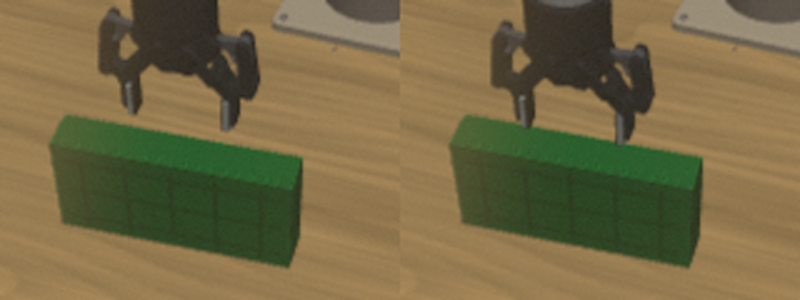

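```bash
python3 - <<'E'
from h import *
s=load("scene1")
a=.0765; n=np.array([np.cos(a),np.sin(a)]); h=np.array([.476,-.0795]); st=h-n*(.045+.011+.03)
y=np.array([-np.sin(a),np.cos(a)])
for k in(.04,.06):
 for z in (.085,.098,.11,.12):
  print(k,z,[proj(s,[*(st+n*k+y*w),z]).round(1).tolist() for w in(-.05,.05)])
print([proj(s,[*(h+n*dx+y*w),z]).round(1).tolist() for dx,z in((0,0),(0,.11),(-.045,.11)) for w in(-.12,.12)])
E
```

```text
0.04 0.085 [[[263.8, 166.5]], [[302.9, 173.8]]]
0.04 0.098 [[[263.4, 162.5]], [[302.8, 169.8]]]
0.04 0.11 [[[263.0, 158.7]], [[302.8, 166.0]]]
0.04 0.12 [[[262.7, 155.5]], [[302.7, 162.8]]]
0.06 0.085 [[[261.2, 171.8]], [[300.7, 179.2]]]
0.06 0.098 [[[260.8, 167.8]], [[300.6, 175.2]]]
0.06 0.11 [[[260.4, 164.0]], [[300.5, 171.4]]]
0.06 0.12 [[[260.1, 160.9]], [[300.5, 168.3]]]
[[[234.6, 198.4]], [[325.4, 216.3]], [[229.0, 165.9]], [[326.6, 184.2]], [[235.7, 154.0]], [[331.1, 171.5]]]
```

```bash
python3 - <<'E'
from bench import *
from h import *
a=.0765; n=np.array([np.cos(a),np.sin(a)]); h=np.array([.476,-.0795])
st=h-n*(.045+.011+.03)
servo_line([*st,.085],vel=.1); servo_line([*st,.062],vel=.1)
d=get_image("scene");cv2.imwrite("pics/q0.png",d["img"])
for k in range(4,10):
    servo_line([*(st+n*.005*k),.062],vel=.04)
    print(5*k,read_wrist_force().round(1))
d=get_image("scene");
cv2.imwrite('pics/q.png',cv2.resize(np.hstack([cv2.imread("pics/q0.png")[110:230,210:370],d["img"][110:230,210:370]]),None,fx=2.5,fy=2.5,interpolation=2))
print(read_time_s())
E
```

```text
20 [-0.5 -0.6 -0.3]
25 [0.3 0.1 0.2]
30 [ 0.1 -0.4 -0. ]
35 [-0.8  0.6  0.2]
40 [ 0.1 -0.1  0.1]
45 [-0.4 -0.2  0.4]
10.7083
```

View pics/q.png

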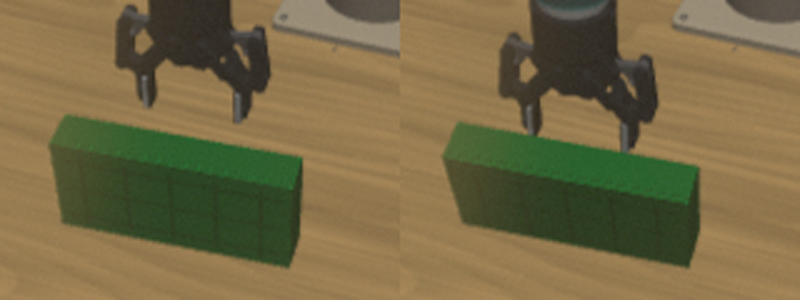

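The tray is now tipping: its top edge has moved away while its bottom edge has stayed put. I'll keep pushing slowly.

```bash
python3 - <<'E'
from bench import *
from h import *
a=.0765; n=np.array([np.cos(a),np.sin(a)]); h=np.array([.476,-.0795])
st=h-n*(.045+.011+.03)
for k in range(10,13):
    servo_line([*(st+n*.005*k),.062+.002*(k-9)],vel=.04)
hold(.3)
cv2.imwrite("pics/r0.png",get_image("scene")["img"])
d=get_image("scene");
cv2.imwrite('pics/r.png',cv2.resize(d["img"][110:260,190:390],None,fx=3,fy=3,interpolation=2))
print(read_time_s(),read_wrist_force().round(1))
E
```

```text
11.9583 [ 0.4  0.  -0.1]
```

View pics/r.png

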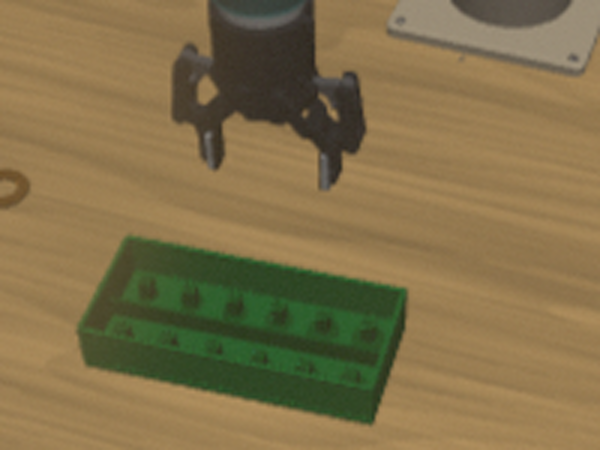

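```bash
python3 - <<'E'
from bench import *
from h import *
a=.0765; n=np.array([np.cos(a),np.sin(a)]); h=np.array([.476,-.0795])
b=h-n*.055
servo_line([*b,.068],vel=.1); servo_line([*b,.02],vel=.1);print(read_wrist_force().round(1)); servo_line([*b,.004],vel=.05)
print(read_wrist_force().round(1),read_ee_pos())
d=get_image("scene");np.savez("pics/s2.npz",**d)
cv2.imwrite('pics/s2c.png',cv2.resize(d["img"][130:260,200:360],None,fx=4.5,fy=4.5,interpolation=2))
y=np.array([-np.sin(a),np.cos(a)])
for z in(.004,.017,.03): print(z,[((proj(d,[*(b+y*w),z])-[200,130])*4.5).round().tolist() for w in(-.05,.05)])
print(read_time_s())
E
```

```text
[-0.4  0.6  0.3]
[ 0.2  0.4 -0.1] [ 0.42072423 -0.08352899  0.00366287]
0.004 [[[302.0, 260.0]], [[469.0, 292.0]]]
0.017 [[[301.0, 244.0]], [[468.0, 276.0]]]
0.03 [[[299.0, 227.0]], [[468.0, 259.0]]]
13.55
```

View pics/s2c.png

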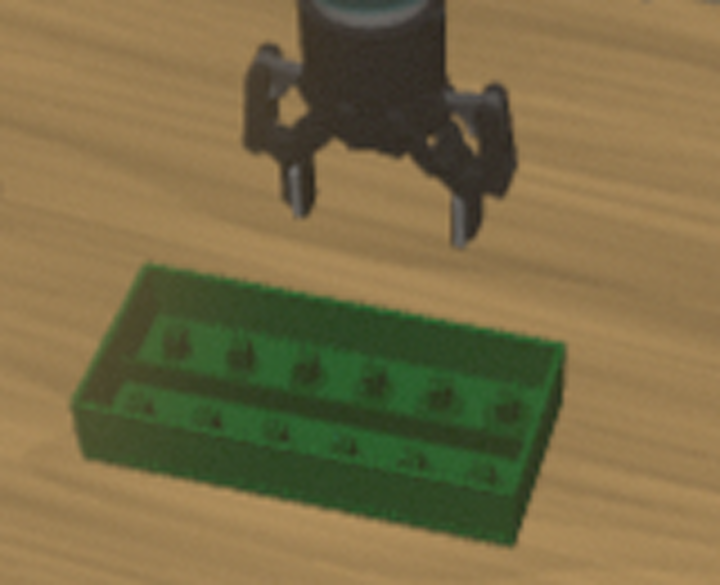

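```bash
python3 - <<'E'
from bench import *
from h import *
p=read_ee_pos();
for z in(-.001,-.006,-.010,-.014):
    try: servo_line([p[0],p[1],z],vel=.04)
    except Exception as e: print(e);break
    f=read_wrist_force();print(z,read_ee_pos()[2].round(4),f.round(1))
    if abs(f[2])>4: break
d=get_image("scene");np.savez("pics/s3.npz",**d)
cv2.imwrite('pics/s3c.png',cv2.resize(d["img"][130:260,200:360],None,fx=4.5,fy=4.5,interpolation=2))
E
```

```text
-0.001 -0.0012 [-0.8  0.5  0.6]
-0.006 -0.0063 [-0.1  0.3  0.4]
-0.01 -0.0103 [ 0.7 -0.4 -0.1]
-0.014 -0.0143 [-0.1  0.3  0. ]
```

View pics/s3c.png

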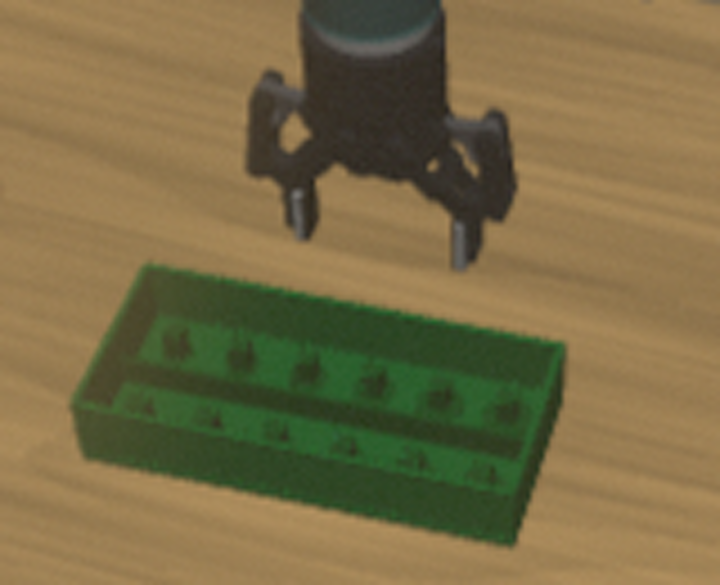

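```bash
python3 - <<'E'
from h import *
s=load("s3")
f=lambda P,z:ray(s,np.array(P)/4.5+[200,130],z)
for P,z in(([(147,264),(565,344)],.045),([(87,459),(515,545)],0)):
    q=f(P,z)[:, :2];e=q[1]-q[0];print(q.round(4).tolist(),q.mean(0).round(4),np.linalg.norm(e).round(4),np.arctan2(-e[0],e[1]).round(4))
E
```

```text
[[0.4947, -0.1939], [0.4758, 0.0422]] [ 0.4852 -0.0758] 0.2369 0.0797
[[0.6007, -0.1853], [0.5805, 0.0502]] [ 0.5906 -0.0675] 0.2363 0.0855
```

```bash
python3 - <<'E'
from bench import *
from h import *
Z=-.014; c=.013
N=lambda th:np.array([np.cos(th),np.sin(th)])
h=np.array([.481,-.077]); th=.08
servo_line([*(h-N(th)*(c+.012)),Z],rot=R(th),vel=.06)
servo_line([*(h-N(th)*c),Z],rot=R(th),vel=.03);print(read_wrist_force().round(1))
K=15; ds=.15/K
for k in range(K):
    th2=.08-.24*(k+1)/K
    h=h+N((th+th2)/2)*ds; th=th2
    servo_line([*(h-N(th)*c),Z],rot=R(th),vel=.06)
    if k%5==4: print(k,h.round(4),read_wrist_force().round(1))
print(read_time_s(),read_ee_pos())
for nm in("scene","top"):
    d=get_image(nm);np.savez(f"pics/{nm}4.npz",**d);cv2.imwrite(f"pics/{nm}4.png",d["img"])
d=load("scene4");cv2.imwrite('pics/s4c.png',cv2.resize(d["img"][150:390,140:400],None,fx=2.4,fy=2.4,interpolation=2))
E
```

```text
[-0.3 -0.2  0.2]
4 [ 0.5309 -0.075 ] [ 0.1  0.5 -0.8]
9 [ 0.5809 -0.077 ] [-0.2  0.4  0.2]
14 [ 0.6305 -0.083 ] [-0.7 -0.4 -0.2]
20.6917 [ 0.61830929 -0.08106713 -0.01390628]
```

View pics/s4c.png

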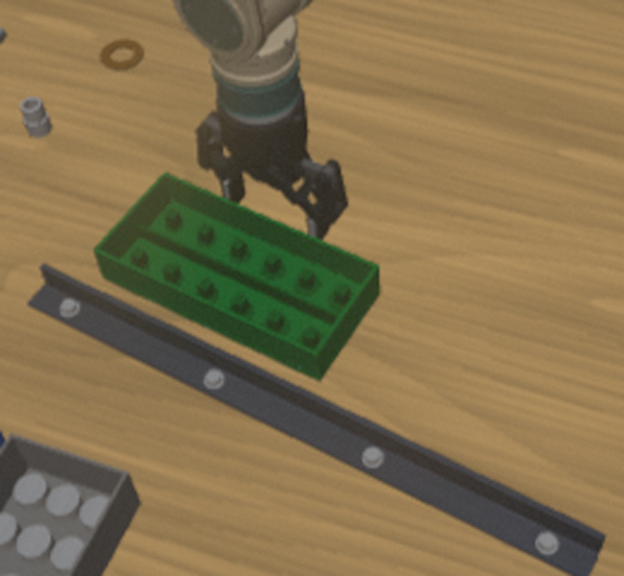

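```bash
cat > meas.py <<'E'
from h import *
ar=-.160; ro=np.array([.7828,.0105])
def rel(p): d=np.asarray(p)-ro; return np.array([d@[np.cos(ar),np.sin(ar)],d@[-np.sin(ar),np.cos(ar)]])
E
python3 - <<'E'
from meas import *
s=load("scene4")
for P,z in(([(105,268),(320,380)],0),([(97,249),(326,356)],.045),([(167,174),(379,266)],.045)):
    q=ray(s,np.array(P)/2.4+[140,150],z)[:,:2];e=q[1]-q[0];print(q.round(4).tolist(),np.linalg.norm(e).round(4),np.arctan2(-e[0],e[1]).round(4),[rel(x).round(4) for x in q])
E
```

```text
[[0.708, -0.2218], [0.7557, 0.0178]] 0.2443 -0.1965 [array([-0.0368, -0.2413]), array([-0.0279,  0.0029])]
[[0.7181, -0.2141], [0.7565, 0.0265]] 0.2436 -0.1584 [array([-0.0281, -0.232 ]), array([-0.0285,  0.0116])]
[[0.6145, -0.1961], [0.6515, 0.036]] 0.2351 -0.1583 [array([-0.1333, -0.2308]), array([-0.1337,  0.0043])]
```

```bash
python3 - <<'E'
from bench import *
from h import *
r=np.array([np.cos(-.16),np.sin(-.16)]); p=np.array(read_ee_pos()[:2])
servo_line([*(p+r*.016),-.014],rot=R(-.16),vel=.06); d=.016
print(read_wrist_force().round(1))
while d<.036:
    d+=.001; servo_line([*(p+r*d),-.014],rot=R(-.16),vel=.02)
    f=read_wrist_force(); F=f[:2]@r; print(round(d,3),F.round(1),read_wrist_torque()[2].round(2))
    if abs(F)>9: break
hold(.2);print(read_wrist_force().round(1),read_time_s(),read_ee_pos())
for nm in("scene","top"):
    dd=get_image(nm);np.savez(f"pics/{nm}5.npz",**dd)
dd=load("scene5");cv2.imwrite('pics/s5c.png',cv2.resize(dd["img"][200:350,150:330],None,fx=4,fy=4,interpolation=2))
E
```

```text
[-0.4  0.6 -0.5]
0.017 -0.8 -0.01
0.018 -3.7 0.0
0.019 -5.7 -0.06
0.02 -4.4 -0.01
0.021 -3.4 -0.01
0.022 -1.8 -0.02
0.023 -1.2 0.02
0.024 -1.9 0.0
0.025 -2.0 0.02
0.026 -3.0 -0.08
0.027 -5.2 -0.09
0.028 -7.5 -0.1
0.029 -10.5 -0.04
[-10.8   1.5   6.9] 24.6667 [ 0.64337004 -0.08519867 -0.01402696]
```

View pics/s5c.png

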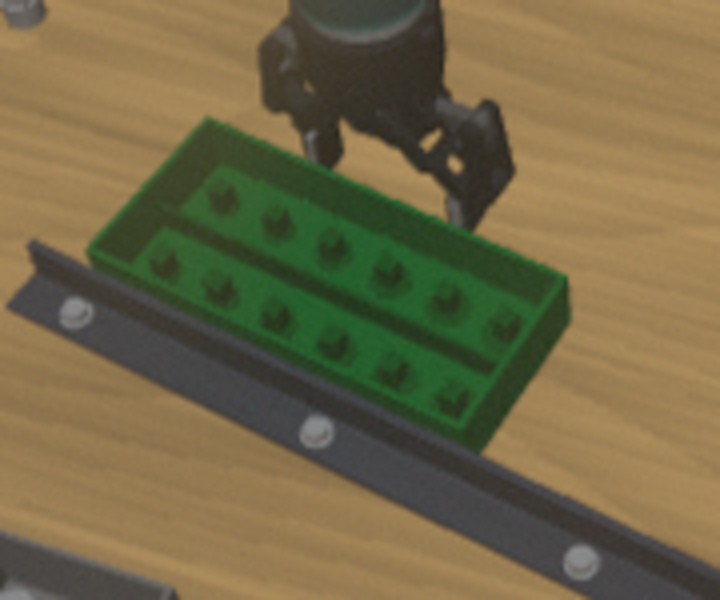

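```bash
python3 - <<'E'
from bench import *
from h import *
r=np.array([np.cos(-.16),np.sin(-.16)]); p=np.array(read_ee_pos())
servo_line([*(p[:2]-r*.05),-.014],vel=.08); q=p[:2]-r*.05
servo_line([*q,.2],vel=.2); print(read_wrist_force().round(1))
move_pose([.40,.25,.25],R(.3))
hold(.2)
for nm in("scene","top"):
    dd=get_image(nm);np.savez(f"pics/{nm}6.npz",**dd)
dd=load("scene6");cv2.imwrite('pics/s6c.png',cv2.resize(dd["img"][205:345,150:330],None,fx=4.4,fy=4.2,interpolation=2))
dd=load("top6");cv2.imwrite('pics/t6c.png',cv2.resize(dd["img"][150:270,310:470],None,fx=5,fy=5,interpolation=2))
print(read_time_s())
E
```

```text
[-0.3  0.8 -0.2]
28.525
```

View pics/s6c.png

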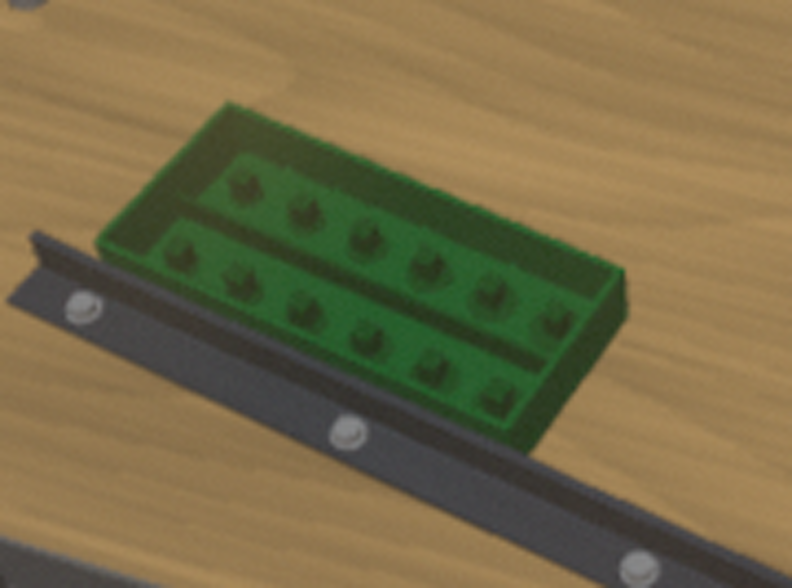

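View pics/t6c.png

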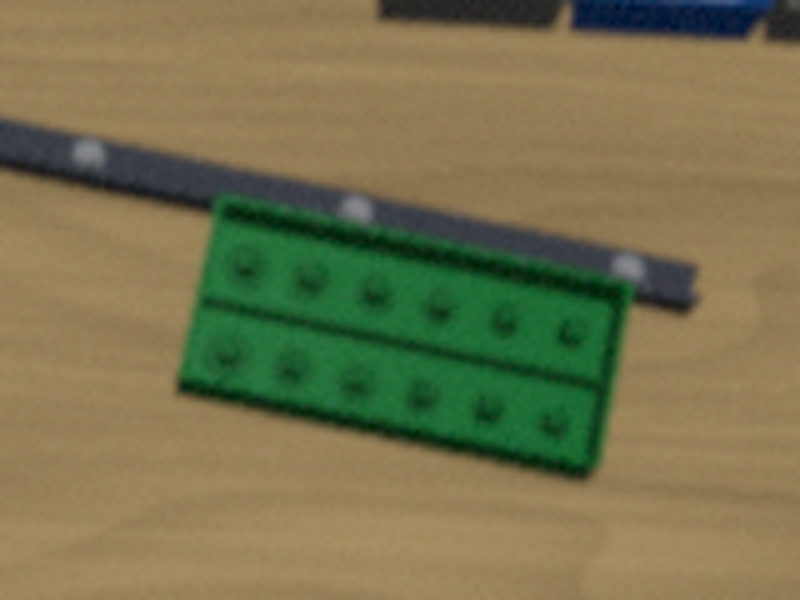

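```bash
python3 - <<'E'
from meas import *
s=load("scene6");t=load("top6")
def rep(n,d,P,sc,o,z):
    q=ray(d,np.array(P)/sc+o,z)[:,:2];e=q[1]-q[0];e*=np.sign(e[1]);print(n,np.linalg.norm(e).round(4),"yaw rel",(np.arctan2(-e[0],e[1])+.16).round(4),[rel(x).round(4).tolist() for x in q],"mid",rel(q.mean(0)).round(4))
S=(4.4,4.2);o=[150,205]
rep("scene far rim",s,[(97,242),(505,432)],S,o,.045)
rep("scene near rim",s,[(228,102),(624,270)],S,o,.045)
rep("top far rim",t,[(217,196),(633,283)],(5,5),[310,150],.045)
rep("top near bottom/rim",t,[(180,392),(590,475)],(5,5),[310,150],0)
rep("top rail foot edge left",t,[(0,166),(205,209)],(5,5),[310,150],0)
rep("top rail foot right",t,[(640,303),(692,312)],(5,5),[310,150],0)
# fitted near rim edge, scene
from rail import *
for n in("0","6"):
    for nm,pts in(("plug",None),):pass
a=load("scene0")["img"].astype(int);b=s["img"].astype(int);m=(abs(a-b).sum(2)>90).astype(np.uint8)
for c in cv2.findContours(m,0,2)[0]:
    if cv2.contourArea(c)>25: print("diff",cv2.boundingRect(c))
E
```

```text
scene far rim 0.2362 yaw rel -0.0069 [[-0.0002, -0.2325], [0.0014, 0.0037]] mid [ 0.0006 -0.1144]
scene near rim 0.2378 yaw rel -0.0009 [[-0.1078, -0.2339], [-0.1076, 0.0039]] mid [-0.1077 -0.115 ]
top far rim 0.239 yaw rel 0.0027 [[-0.0055, -0.0001], [-0.0048, -0.2391]] mid [-0.0051 -0.1196]
top near bottom/rim 0.2391 yaw rel 0.0137 [[-0.1108, -0.0029], [-0.1075, -0.242]] mid [-0.1092 -0.1225]
top rail foot edge left 0.1234 yaw rel 0.0025 [[0.0001, 0.1294], [0.0004, 0.006]] mid [0.0003 0.0677]
top rail foot right 0.0304 yaw rel 0.0399 [[-0.0006, -0.2524], [0.0007, -0.2828]] mid [ 0.     -0.2676]
diff (172, 229, 121, 84)
diff (230, 156, 101, 61)
diff (352, 26, 19, 13)
diff (579, 15, 61, 108)
diff (335, 15, 27, 54)
diff (452, 12, 11, 14)
diff (383, 12, 104, 112)
diff (468, 0, 23, 5)
diff (445, 0, 32, 18)
diff (423, 0, 12, 26)
diff (401, 0, 10, 11)
diff (382, 0, 17, 15)
```

```bash
python3 -c "
from bench import *
print(read_time_s(),read_wrist_force().round(1));print(hand_in())"
```

```text
28.525 [ 0.1  0.3 -0.6]
the job is handed in; nothing more can be done
None
```

I tipped the tray onto its base with the open fingertips, pushed it back along a slight arc to square it to the rail, and pressed it against the rail. I then backed the arm off and handed the job in at 28.5 s, inside the 54 s limit; no verdict is reported.

**First push missed:** it passed over the tray without touching it. The open fingertips sat about 30 mm above the TCP in the pictures, rather than the 13 mm given, so I repeated the push lower. For the slide along the bench I ran the TCP at z = -14 mm, which put the tips about 20 mm above the bench.

**Last checks, after the arm had backed off:**
- **Lying flat:** the tray is on its base, open side up, in both views.
- **Against the rail:** four edge readings put the far side between about -5 mm and +2 mm of the rail face, averaging about 0. The outlier was the top camera's far rim at -5 mm, close to the 6 mm limit. In the final push the force rose steadily to 10.5 N, well above the 1–4 N needed to slide the tray, so the rail was blocking it.
- **Square to the rail:** readings were between -0.007 and +0.014 rad (limit 0.05).
- **Along the rail:** the tray's centre is about -0.115 to -0.12 m from the rail's middle (limit 0.2).
- **Other things on the bench:** comparing scene pictures from the start and the end, only the tray and arm had changed.

**Upward force at the end:** the wrist also read about 7 N upward at the end of that push, so the near side of the tray may have lifted slightly under pressure. The pictures after release show it lying flat.

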